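# Press a glued brace: caul over the strip, clamp lever held level

### The arm

A 6-joint arm with a two-finger parallel gripper is mounted at the origin on the work surface. World frame = base frame: x ahead of the robot, y to its left, z up, the work surface at z = 0. Lengths are in m, angles in degrees, forces in N, time in s.
With the tool pointing down it reaches from about 0.35 to 0.85 m from the base axis. Payload 8.1 kg.
Tool frame: the origin (TCP) lies midway between the tips of the shut fingers; the grasp point (between the pads) lies r.pinch_z behind it (r.pinch_z is the distance from the TCP to the grasp point, in m); x points along the fingers, z is the direction in which the jaws open and shut, and the axes are right-handed (so a half turn about x gives the same grasp; the last joint's range is limited). The gripper opens to 85 mm and grips with 20 to 120 N. Pads are 22 mm wide; open, the fingers measure 114 mm over their backs; the gripper's body (76 mm by 85 mm) begins 54 mm behind the grasp point. The pads swing forward as they close: fully open they stand 13 mm farther back than shut.
Start: joints at [-81.44, 7.471, 85.268, -0, 87.261, -4.893], TCP at [0.14, -0.584, 0.231] pointing down, gripper open.
Joint ranges: [-169.43, 169.43], [-51.17, 129.36], [1.28, 143.12], [-76.62, 256.62], [0, 156.53], [-152.29, 152.29]. Speed limits (degrees/s): [136.94, 136.94, 159.86, 180, 180, 180].

### API

Orientations are given as [roll, pitch, yaw] about the fixed x, y, z axes, in that order (R = Rz(yaw) Ry(pitch) Rx(roll)).
In Python, from rig import r gives the robot as it stands.
- The arm moves only by the shell command python3 -m handwheel 'ROWS' [FORCE]. ROWS is JSON, one flat list of numbers, 7 for each row, row after row: the shift along the tool's x, y, z in mm, then the turn, a rotation vector about the tool's x, y, z in degrees, then the closure, from -1 (fully open) to 1 (shut), so that 0 is half open. In form: [dx, dy, dz, rx, ry, rz, claw, dx, dy, dz, rx, ry, rz, claw, ...]. A call has 1 to 12 rows; each row is the pose to reach, as a shift and turn from the pose commanded when the call began, along the tool's axes at that moment; what a row does not reach only later rows make up. A row lasts 1/8 s, in which the tool goes at most 62.5 mm and 10.7 degrees, less where a joint would pass 70% of its speed; a pose out of reach is approached as far as the arm can. A call with a gripper value outside its range is refused whole. The fingers move at their own pace and stop on an object; FORCE is the grip in N (left out, the last holds). Time passes only in rows, so rows that repeat a pose let the fingers close. It gives the time, the measured TCP pose, the force and the opening at its end, in the units of the state.
- r.get_obs(): the state, without advancing time (a new reading comes with each control period).
- r.read_camera(name): name is "scene" or "side" or "wrist"; returns the picture (400x640x3 uint8, red, green, blue); there is no depth.
- r.get_calibration(name): a dict with "K" (3x3 intrinsics, pixels), "R" (3x3) and "t" (3): a world point X has camera coordinates R X + t; the wrist camera has in their place "hand_eye" (4x4, takes a point from camera to tool coordinates, whose origin is the TCP and whose axes are the tool frame's). Camera axes: x right, y down, z forward; pixel columns grow to the right and rows downward; lengths in m; the calibration is good to about 2 mm. A picture is of the moment at which its call begins: read the wrist's pose just before it. get_calibration takes no time and is no camera call.
- r.job_done(): hands the job in, once; it reports no verdict.
The state is a dict: "t": time; "joint_pos": joint angles; "qvel": joint speeds; "joint_torque": joint torques, N m; "tool_pos": TCP position; "tcp_rot": TCP orientation; "wrist_force": force on the tool from outside, world axes, zero at the start; "ft_torque": the same for the moment, N m; "opening": finger opening in m.
Only numpy, scipy, OpenCV 4.12 (cv2) and the standard library are available. Lean on these libraries where they do the work, as an engineer would, in place of code of your own. Each camera call takes 0.05 s, during which the arm holds its last target.

### The job

Drape the orange U-shaped caul over the dark brace strip in the gluing jig, slot down, so that it sits fully down on the strip and reaches under the clamp foot, and let go of it. Then push the red paddle of the spring-loaded clamp lever down until the lever is level, so that the foot presses on the caul, and finish while still holding it there: the spring lifts the lever again if you let go. Leave the other things on the bench alone.

Things in the scene. Friction and masses are not known exactly. Their poses are not given: they have to be found in the camera images.
- caul: Loose orange plastic U channel, about 0.1 kg: 34 mm wide (its x), 140 long (its y), 30 high (z), ends open. Slot 18 mm wide, 20 deep, open downward, between 8 mm walls; top web 10 mm. Origin: centre of its underside (wall bottoms). Starts slot down on the bench, left or right of the jig, yaw up to 0.7 rad. Same after a half turn about z.
- jig: Fixed gluing jig; place and yaw vary. Origin on the bench, z up. Grey base plate 12 mm thick, x -65 to 135, y -135 to 135 mm. The brace strip runs along its y at x = 0; the clamp lever lies in the plane y = +65 mm, pointing from its hinge to -x across above the strip. A seated caul has its origin at z = 65 mm, x within 3 mm of 0, y along the jig's y.
- strip_top (a point): Middle of the top edge of the dark wooden brace strip, jig frame (0, 0, 85 mm). Strip: 12 mm thick (x), 240 long (y -120 to 120), z 45 to 85 mm, on two aluminium supports 34 mm wide (x), 22 long, at y = -105 and +105, that end 28 mm below its top, lower than a seated caul reaches.
- hinge (a point): Hinge axis (parallel to the jig's y) of the clamp lever, at its mid-plane: jig frame (90, 65, 123 mm). Between two aluminium cheeks, x 78 to 108, y 36 to 94, up to z 127 mm.
- lever (a joint): Angle of the clamp lever, rad: 0 = raised 0.6 rad (34 degrees), where its spring keeps it; 0.6 = level; stop at 0.74. Grows as the paddle is pushed down. Steel bar 22 mm wide, 16 high, 200 mm from hinge to paddle centre. At the paddle it takes about 3 N to start, 6 N near level, and 5 N more when the foot presses the caul. Springs up if let go.
- paddle (a point): Centre of the top face of the red paddle (56 mm along the lever, 50 across, 14 thick): 200 mm from the hinge along the lever, 10 mm above its centre line. Swings about the hinge: jig frame about (-69, 65, 244 mm) raised, (-110, 65, 133 mm) level.
- foot: Sprung black rubber-faced foot under the lever, 24 mm across, 90 mm from the hinge. Origin on the lever's centre line; free, its face is 40 mm below that. Gives up to 26 mm upward at 0.8 N per mm. Lever raised: face about 46 mm above a seated caul's top. Lever level: a seated caul pushes it in 12 mm (about 10 N).
- foot_face (a point): Centre of the foot's face: with the lever raised at about x = -7, y = 65, z = 141 mm in the jig frame; it lands at about x = 0, y = 65 mm.
- cork_block: Cork sanding block 60 x 110 x 36 mm, bystander. Origin: underside centre.
- glue_bottle: White closed bottle 60 mm across, 150 mm high, red cap, bystander. Origin: underside centre.
- varnish_jar: Closed amber jar 72 mm across, 85 mm high, bystander. Origin: underside centre.
- ear_defenders: Black ear defenders lying on the bench, about 180 mm (its y) by 190 mm (its x, band to +x), 72 mm high, bystander. Origin: on the bench between the cups.
- g_clamp: Grey screw clamp lying flat, about 120 x 160 x 16 mm, bystander. Origin: at one end of its frame.
- mallet: Hammer with a wooden handle lying on the bench, left, bystander.
- spacer: Light wood spacer strip 50 x 160 x 18 mm lying in front of the jig, bystander. Origin: underside centre.
Mind the look-alikes: they are no part of the job. Of the things that look like the caul, the largest one is meant.

How it is judged:
By the outcome, as a careful person would: the job done as asked, in the order asked, and still so for the second after the job is handed in, while the arm keeps its last pose, push and grip.
It also fails if it takes over 61 s, if anything falls off the work surface, if the arm or the gripper's body presses on something with over 40 N, if the wrist force passes 120 N, or if a joint passes its speed limit or range.

## Working session

There is one attempt and no reset: what is moved stays moved. The work goes in short steps, Python scripts to look and compute and a shell command to move; the robot and the scene stay as the last step left them, time stands still between calls to the robot, and variables do not carry over. Pictures are saved under pics/ and viewed, and the job is handed in when it is done.

```bash
ls; mkdir -p pics
python3 - <<'E'
from rig import r
import cv2,json
for n in("scene","side","wrist"):
    im=r.read_camera(n); cv2.imwrite(f"pics/{n}0.png",im[:,:,::-1])
    print(n,{k:(v.round(4).tolist() if hasattr(v,'round') else v) for k,v in r.get_calibration(n).items()})
print(r.get_obs(),r.pinch_z)
E
```

```text
pics
scene {'K': [[495.6202, 0.0, 314.1581], [0.0, 495.6202, 200.909], [0.0, 0.0, 1.0]], 'R': [[0.3485, 0.9373, 0.004], [0.5316, -0.1941, -0.8245], [-0.772, 0.2894, -0.5659]], 't': [-0.1813, -0.1493, 2.2118]}
side {'K': [[436.6213, 0.0, 322.9892], [0.0, 436.6213, 208.1545], [0.0, 0.0, 1.0]], 'R': [[-0.8289, -0.5593, 0.0002], [-0.3383, 0.5011, -0.7965], [0.4454, -0.6604, -0.6046]], 't': [0.4337, 0.3243, 1.7612]}
wrist {'K': [[337.3746, 0.0, 317.8055], [0.0, 337.3746, 198.44], [0.0, 0.0, 1.0]], 'hand_eye': [[-0.0014, -0.3266, 0.9452, -0.1426], [-0.001, -0.9452, -0.3266, 0.0831], [1.0, -0.0014, 0.001, 0.0001], [0.0, 0.0, 0.0, 1.0]]}
{'t': 0.15, 'joint_pos': array([-8.14395883e+01,  7.50565115e+00,  8.53157805e+01, -1.19789823e-03,
        8.72607589e+01, -4.89476226e+00]), 'qvel': array([ 0.05025472, -0.10781994, -0.20359578,  0.05227265, -0.05522539,
       -0.05653849]), 'joint_torque': array([ 3.47626310e-04, -5.70062256e+01, -5.01160419e+01, -4.84808570e-04,
        9.55839147e-03, -4.65569906e-05]), 'tool_pos': array([ 0.1395444 , -0.58311171,  0.23047238]), 'tcp_rot': array([175.93923271,  89.91780075,  99.39446478]), 'wrist_force': array([ 0.90018459, -0.99481017,  0.18451384]), 'ft_torque': array([-0.01030796, -0.02492584,  0.0185222 ]), 'opening': 0.08537201826883446} 0.0187
```

View pics/scene0.png

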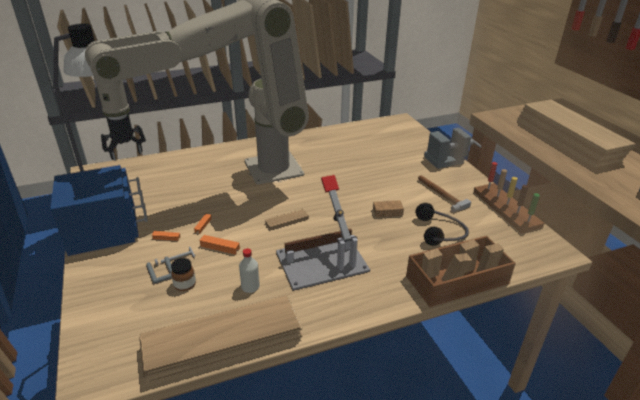

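View pics/side0.png

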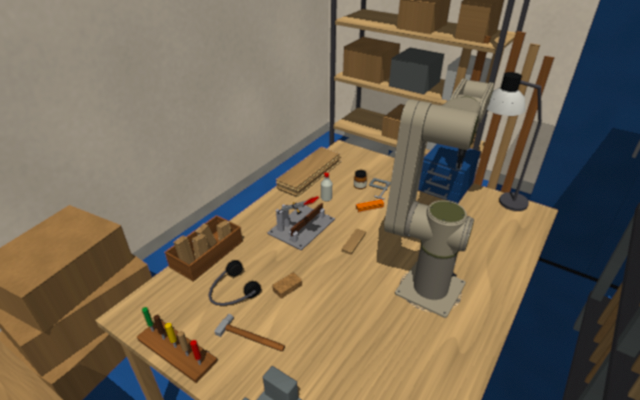

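View pics/wrist0.png

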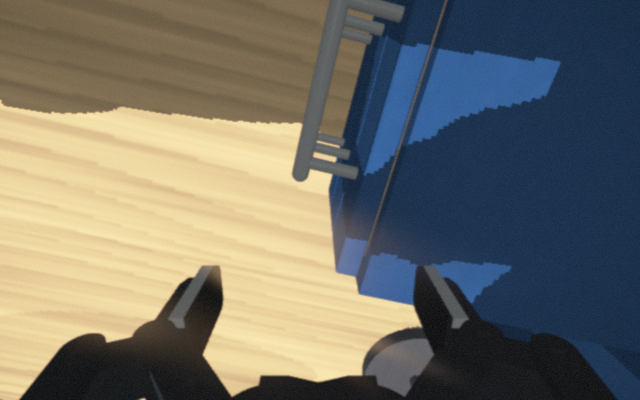

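```bash
cat > h.py <<'E'
import numpy as np,cv2
from scipy.spatial.transform import Rotation as Ro
from rig import r
def cam(n,obs=None):
    c=r.get_calibration(n); K=np.array(c['K'])
    if n=='wrist':
        o=obs or r.get_obs()
        T=np.eye(4);T[:3,:3]=Ro.from_euler('xyz',o['tcp_rot'],degrees=True).as_matrix();T[:3,3]=o['tool_pos']
        T=np.linalg.inv(T@np.array(c['hand_eye'])); return K,T[:3,:3],T[:3,3]
    return K,np.array(c['R']),np.array(c['t'])
def ray(C,uv):
    K,R,t=C; d=R.T@np.linalg.inv(K)@np.array([uv[0],uv[1],1.]); return -R.T@t,d
def onz(C,uv,z):
    o,d=ray(C,uv); return o+d*(z-o[2])/d[2]
def proj(C,X):
    K,R,t=C; p=(K@(R@np.atleast_2d(X).T+t[:,None])).T; return p[:,:2]/p[:,2:]
def tri(C1,p1,C2,p2):
    o1,d1=ray(C1,p1);o2,d2=ray(C2,p2)
    s=np.linalg.lstsq(np.c_[d1,-d2],o2-o1,rcond=None)[0]
    a=o1+s[0]*d1;b=o2+s[1]*d2; return (a+b)/2,np.linalg.norm(a-b)
def orange(im):
    h=cv2.cvtColor(im,cv2.COLOR_RGB2HSV)
    return cv2.inRange(h,(5,190,110),(14,255,255))
E
python3 - <<'E'
from h import *
im=cv2.imread('pics/scene0.png')
for i,(x,y,w,h,s) in enumerate([(140,200,110,60,7),(260,160,120,130,5)]):
    cv2.imwrite(f'pics/c{i}.png',cv2.resize(im[y:y+h,x:x+w],None,fx=s,fy=s,interpolation=cv2.INTER_CUBIC))
im2=cv2.imread('pics/side0.png')
cv2.imwrite('pics/c2.png',cv2.resize(im2[160:250,255:400],None,fx=5,fy=5,interpolation=cv2.INTER_CUBIC))
m=orange(im[:,:,::-1]); C=cam('scene')
for c in cv2.findContours(m,cv2.RETR_EXTERNAL,cv2.CHAIN_APPROX_NONE)[0]:
    if cv2.contourArea(c)<20: continue
    M=c[:,0].mean(0); print(cv2.contourArea(c),M)
    P=np.array([onz(C,p,.03)[:2] for p in c[:,0]]).astype(np.float32)
    print('rect z=.03',cv2.minAreaRect(P))
E
```

```text
(no output)
```

View pics/c0.png

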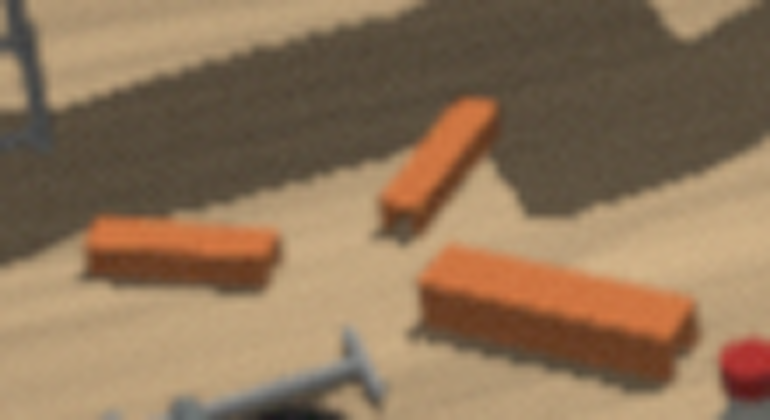

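View pics/c1.png

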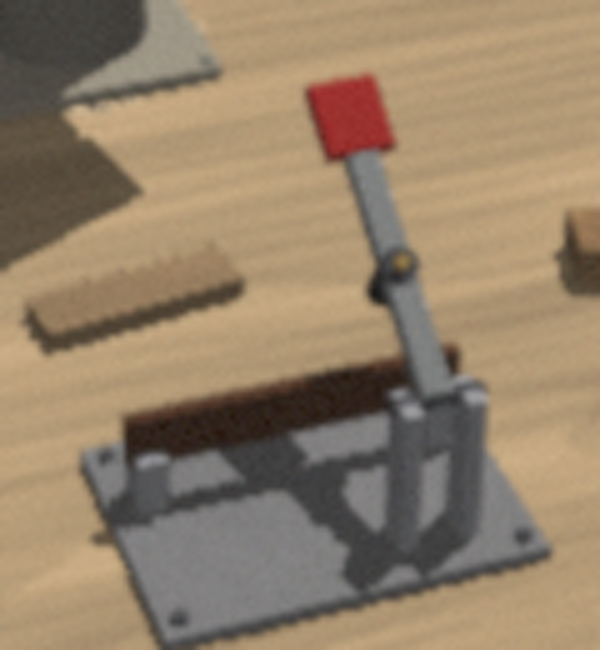

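View pics/c2.png

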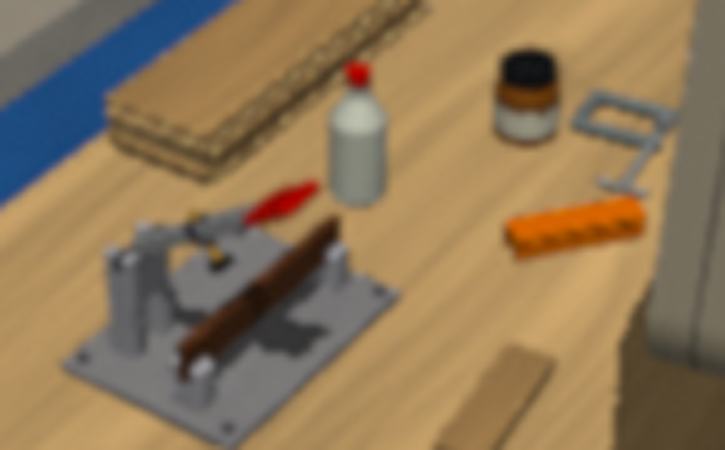

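Candidates in the scene picture: orange at (166,236), (203,223) and (219,243). The crop shows the one at (219,243) clearly longest, widest and tallest, so I take it as the caul. Next I check its measured size.

```bash
sed -i 's/(5,190,110),(14,255,255)/(4,140,90),(14,255,255)/' h.py
python3 - <<'E'
from h import *
S=cam('scene');D=cam('side')
im=cv2.imread('pics/scene0.png')
m=orange(np.ascontiguousarray(im[:,:,::-1]))
for c in cv2.findContours(m,cv2.RETR_EXTERNAL,cv2.CHAIN_APPROX_NONE)[0]:
    if cv2.contourArea(c)<30: continue
    print(cv2.contourArea(c),c[:,0].mean(0))
    P=np.array([onz(S,p,.03)[:2] for p in c[:,0]]).astype(np.float32)
    print('rect z=.03',cv2.minAreaRect(P))
f=lambda p:np.array(p)/7+[140,200]
for p in [(420,285),(445,247),(693,300),(672,335)]: print('caul top corner',onz(S,f(p),.03).round(4))
g=lambda p:np.array(p)/5+[260,160]
h=lambda p:np.array(p)/5+[255,160]
for n,p in dict(mm=(82,456),pm=(165,636),pp=(550,548)).items(): print('plate',n,onz(S,g(p),.012).round(4))
for n,p in dict(mp=(235,440),pp=(65,365),mm=(398,297)).items(): print('plate side',n,onz(D,h(p),.012).round(4))
for n,p,q in [('strip-',(125,415),(338,222)),('strip+',(458,348),(180,352))]:
    print(n,tri(S,g(p),D,h(q)),onz(S,g(p),.085),onz(D,h(q),.085))
o=r.get_obs(); print(Ro.from_euler('xyz',o['tcp_rot'],degrees=True).as_matrix().round(3))
E
```

```text
399.5 [219.56179775 244.16853933]
rect z=.03 ((0.4843621253967285, -0.3407549560070038), (0.14978213608264923, 0.05998951196670532), 51.30681610107422)
176.0 [165.09677419 235.20967742]
rect z=.03 ((0.37007635831832886, -0.5107245445251465), (0.10070180892944336, 0.04533414542675018), 63.58162307739258)
127.5 [202.42222222 222.66666667]
rect z=.03 ((0.34109094738960266, -0.37109535932540894), (0.034091174602508545, 0.11155664920806885), 55.18571472167969)
caul top corner [ 0.4443 -0.3985  0.03  ]
caul top corner [ 0.418  -0.3814  0.03  ]
caul top corner [ 0.5028 -0.2731  0.03  ]
caul top corner [ 0.5258 -0.289   0.03  ]
plate mm [ 0.5699 -0.1582  0.012 ]
plate pm [ 0.7569 -0.1597  0.012 ]
plate pp [0.7667 0.1059 0.012 ]
plate side mp [0.5644 0.1054 0.012 ]
plate side pp [0.755  0.1107 0.012 ]
plate side mm [ 0.5545 -0.146   0.012 ]
strip- (array([ 0.61840701, -0.13930722,  0.07997472]), np.float64(0.002064436404971616)) [ 0.62325779 -0.14164282  0.085     ] [ 0.61489318 -0.13251097  0.085     ]
strip+ (array([0.62688996, 0.09831174, 0.07963614]), np.float64(0.000673611837296746)) [0.63284324 0.09505065 0.085     ] [0.6229598  0.10358518 0.085     ]
[[-0.     0.973  0.233]
 [ 0.001  0.233 -0.973]
 [-1.     0.    -0.001]]
```

```bash
python3 -m handwheel '[0,376,-152,-38.6,0,0,-1, 0,376,-152,-38.6,0,0,-1, 0,376,-152,-38.6,0,0,-1, 0,376,-152,-38.6,0,0,-1, 0,376,-152,-38.6,0,0,-1, 0,376,-152,-38.6,0,0,-1, 0,376,-152,-38.6,0,0,-1, 0,376,-152,-38.6,0,0,-1, 0,376,-152,-38.6,0,0,-1, 0,376,-152,-38.6,0,0,-1]' 40
python3 - <<'E'
from h import *
o=r.get_obs(); im=r.read_camera('wrist'); cv2.imwrite('pics/w1.png',im[:,:,::-1])
C=cam('wrist',o); print(o['tool_pos'],o['tcp_rot'],o['joint_pos'])
m=orange(im)
for c in cv2.findContours(m,cv2.RETR_EXTERNAL,cv2.CHAIN_APPROX_NONE)[0]:
    if cv2.contourArea(c)<300: continue
    print(cv2.contourArea(c),c[:,0].mean(0))
    P=np.array([onz(C,p,.03)[:2] for p in c[:,0]]).astype(np.float32)
    print('rect z=.03',cv2.minAreaRect(P), cv2.approxPolyDP(c,8,True)[:,0].tolist())
E
```

```text
t: 1.4
tool_pos: [0.469, -0.3492, 0.2312]
tcp_rot: [-123.2, 90.0, -161.2]
wrist_force: [0.2, 1.0, 0.5]
opening: 0.0857
[ 0.46896802 -0.34915335  0.23121504] [-123.19491055   89.98227271 -161.23650611] [-4.16824183e+01  5.12087750e+00  8.77991929e+01 -1.54407291e-02
  8.70886736e+01 -3.64003731e+00]
1251.0 [317.58522727 313.30681818]
rect z=.03 ((0.35284221172332764, -0.4975462555885315), (0.10446672141551971, 0.02483094111084938), 63.704566955566406) [[303, 281], [317, 349], [332, 348], [319, 279]]
1890.0 [228.76732673 252.36633663]
rect z=.03 ((0.32568901777267456, -0.3650040626525879), (0.031392574310302734, 0.09566736966371536), 53.23023223876953) [[186, 248], [189, 265], [268, 263], [270, 254], [268, 240]]
708.5 [492.82872928 179.08287293]
rect z=.03 ((0.6049237847328186, -0.4762188196182251), (0.07065927237272263, 0.036766596138477325), 22.08812713623047) [[526, 159], [479, 173], [472, 196], [481, 213], [488, 180]]
4213.0 [308.15740741 153.2037037 ]
rect z=.03 ((0.4659421443939209, -0.3364088237285614), (0.13874544203281403, 0.03443186730146408), 51.23175811767578) [[292, 88], [293, 219], [322, 220], [326, 92]]
```

View pics/w1.png

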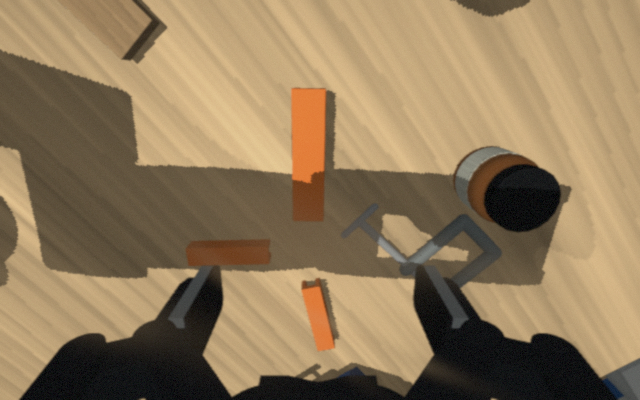

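```bash
cat >> h.py <<'E'
def frame(yaw_deg,tilt=0):
    # tool x down, tool y horizontal at yaw+90 (jig/caul +y), z = caul +x ; tilt: top leans to -y by tilt deg
    c,s=np.cos(np.radians(yaw_deg)),np.sin(np.radians(yaw_deg))
    zt=np.array([c,s,0]); yb=np.array([-s,c,0]); dn=np.array([0,0,-1.])
    t=np.radians(tilt); xt=np.cos(t)*dn+np.sin(t)*yb
    return np.c_[xt,np.cross(zt,xt),zt]
def rel(pos,R,base=None):
    o=base or r.get_obs(); R0=Ro.from_euler('xyz',o['tcp_rot'],degrees=True).as_matrix()
    d=R0.T@(np.array(pos)-o['tool_pos'])*1000; w=Ro.from_matrix(R0.T@R).as_rotvec(degrees=True)
    print('shift',d.round(1),'turn',w.round(2)); return d,w
E
python3 - <<'E'
from h import *
rel([.62,.05,.36],frame(-2))
E
```

```text
shift [-128.8  407.4 -127.1] turn [-3.605e+01 -1.000e-02  1.000e-02]
```

```bash
python3 -m handwheel '[-60,0,0,0,0,0,-1, -110,40,-10,-10,0,0,-1, -129,100,-30,-20,0,0,-1, -129,407,-127,-36,0,0,-1, -129,407,-127,-36,0,0,-1, -129,407,-127,-36,0,0,-1, -129,407,-127,-36,0,0,-1, -129,407,-127,-36,0,0,-1, -129,407,-127,-36,0,0,-1, -129,407,-127,-36,0,0,-1, -129,407,-127,-36,0,0,-1, -129,407,-127,-36,0,0,-1]'
python3 - <<'E'
from h import *
o=r.get_obs(); im=r.read_camera('wrist'); cv2.imwrite('pics/w2.png',im[:,:,::-1])
print(o['tool_pos'],o['tcp_rot'],o['joint_pos'],o['qvel'].round(2)); np.save('w2.npy',np.r_[o['tool_pos'],o['tcp_rot']])
E
```

```text
t: 2.95
tool_pos: [0.6199, 0.049, 0.3606]
tcp_rot: [-39.8, 90.0, -41.9]
wrist_force: [-0.2, -0.7, -0.9]
opening: 0.0851
[0.61988745 0.04898621 0.36056508] [-39.8179603   89.97603569 -41.90178707] [-1.95262834e-01  1.00663146e+01  6.90656665e+01 -1.62340428e-02
  1.00850128e+02  1.88550554e+00] [ 0.28  0.1  -0.1   0.11  0.01  0.07]
```

View pics/w2.png

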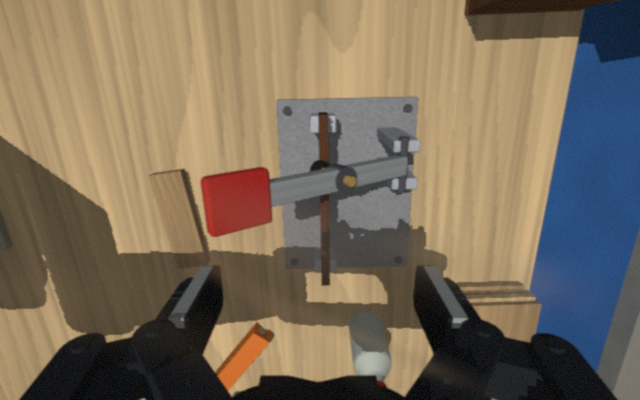

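Run:
```python
from h import *
p=np.load('w2.npy'); o=dict(tool_pos=p[:3],tcp_rot=p[3:]); C=cam('wrist',o)
im=cv2.imread('pics/w2.png')
c=im[90:300,180:440]; cv2.imwrite('pics/w2c.png',cv2.resize(c,None,fx=3,fy=2.8,interpolation=cv2.INTER_CUBIC))
for row in (135,145,210,225,240,255,262,275,280): print(row,im[row,314:338].sum(1).tolist())
for n,q in dict(mp=(278,100),pp=(418,97),pm=(407,267),mm=(286,269)).items(): print('plate',n,onz(C,q,.012).round(4))
for q in [(323.5,113),(326,285)]: print('strip',onz(C,q,.085).round(4))
```

```text
135 [376, 314, 235, 198, 178, 172, 167, 173, 173, 180, 172, 185, 175, 173, 175, 190, 200, 185, 188, 181, 166, 191, 188, 197]
145 [396, 386, 390, 384, 317, 226, 186, 166, 169, 177, 182, 160, 165, 181, 178, 176, 185, 191, 194, 193, 195, 190, 202, 269]
210 [207, 212, 199, 197, 200, 199, 200, 194, 206, 194, 194, 200, 187, 190, 182, 201, 203, 197, 203, 198, 209, 205, 204, 236]
225 [362, 369, 352, 364, 351, 346, 286, 248, 218, 213, 200, 198, 209, 203, 203, 211, 216, 215, 222, 205, 217, 221, 215, 218]
240 [369, 359, 359, 358, 369, 352, 293, 229, 163, 166, 176, 175, 174, 163, 172, 181, 202, 209, 218, 213, 215, 209, 203, 214]
255 [228, 243, 241, 238, 241, 233, 210, 187, 178, 173, 175, 170, 172, 149, 164, 187, 223, 223, 231, 233, 223, 232, 224, 219]
262 [232, 255, 262, 264, 267, 253, 253, 211, 165, 157, 150, 152, 153, 165, 160, 200, 229, 254, 253, 254, 259, 249, 223, 221]
275 [433, 441, 437, 438, 439, 444, 416, 324, 185, 143, 139, 144, 139, 144, 176, 277, 389, 444, 445, 441, 439, 455, 464, 485]
280 [452, 447, 440, 446, 445, 456, 421, 312, 185, 138, 132, 128, 132, 136, 143, 238, 376, 430, 447, 446, 454, 452, 465, 470]
plate mp [0.5655 0.1103 0.012 ]
plate pp [0.761 0.107 0.012]
plate pm [ 0.759  -0.1633  0.012 ]
plate mm [ 0.5582 -0.1595  0.012 ]
strip [0.6276 0.0965 0.085 ]
strip [ 0.6235 -0.1445  0.085 ]
```

View pics/w2c.png

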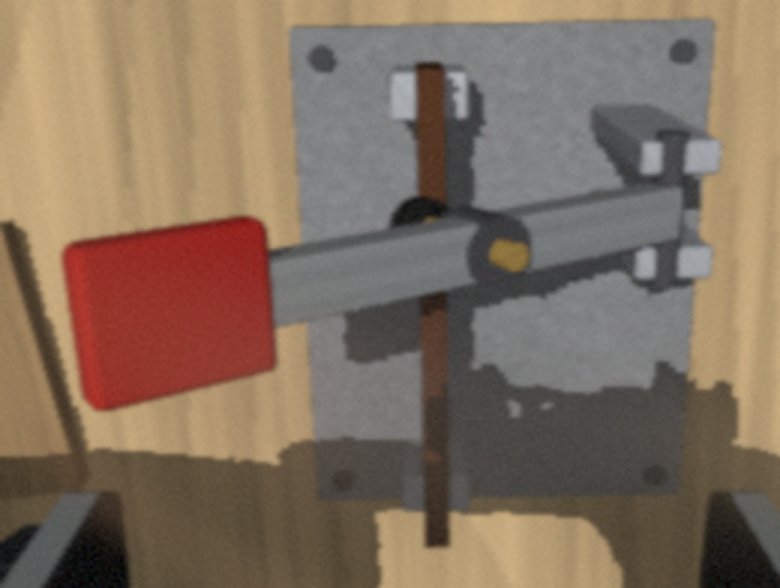

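Run:
```python
from h import *
F=frame(-38.8,20)
g=np.array([.466,-.336,.024])-.025*np.array([.627,.779,0])
tcp=g+r.pinch_z*F[:,0]; print(tcp)
d,w=rel(tcp+[0,0,.11],F)
```

```text
[ 0.45433262 -0.35049053  0.00642775]
shift [ 244.2 -405.4 -151.1] turn [36.35 -6.38 19.31]
```

```bash
python3 -m handwheel '[30,-60,-20,0,0,0,-0.4, 60,-120,-40,5,-1,4,-0.4, 244,-405,-151,36.35,-6.4,19.3,-0.4, 244,-405,-151,36.35,-6.4,19.3,-0.4, 244,-405,-151,36.35,-6.4,19.3,-0.4, 244,-405,-151,36.35,-6.4,19.3,-0.4, 244,-405,-151,36.35,-6.4,19.3,-0.4, 244,-405,-151,36.35,-6.4,19.3,-0.4, 244,-405,-151,36.35,-6.4,19.3,-0.4, 244,-405,-151,36.35,-6.4,19.3,-0.4, 244,-405,-151,36.35,-6.4,19.3,-0.4, 244,-405,-151,36.35,-6.4,19.3,-0.4]'
python3 - <<'E'
from h import *
o=r.get_obs(); im=r.read_camera('wrist'); cv2.imwrite('pics/w3.png',im[:,:,::-1])
F=frame(-38.8,20)
g=np.array([.466,-.336,.024])-.025*np.array([.627,.779,0])
tcp=g+r.pinch_z*F[:,0]; print(o['opening'],o['qvel'].round(1))
d,w=rel(tcp,F)
m=orange(im);C=cam('wrist',o)
for c in cv2.findContours(m,cv2.RETR_EXTERNAL,cv2.CHAIN_APPROX_NONE)[0]:
    if cv2.contourArea(c)<900: continue
    P=np.array([onz(C,p,.03)[:2] for p in c[:,0]]).astype(np.float32)
    print('rect z=.03',cv2.minAreaRect(P))
E
```

```text
t: 4.5
tool_pos: [0.4562, -0.3484, 0.1175]
tcp_rot: [89.7, 70.0, 51.1]
wrist_force: [0.5, 0.2, 0.0]
opening: 0.06
0.060039828209907956 [-0.1  0.3  0.1 -0.   0.  -0.1]
shift [103.2 -40.5  -0.3] turn [0.23 0.01 0.03]
rect z=.03 ((0.46552810072898865, -0.33656805753707886), (0.1384390890598297, 0.03417644649744034), 51.2943115234375)
```

View pics/w3.png

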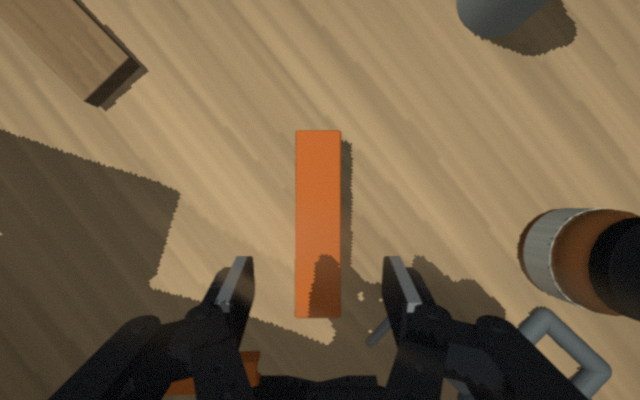

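The caul spans columns 295–342, rows 130–317, and sits centred between the fingers (250 to 385). I go down and grip.

```bash
python3 -m handwheel '[35,-13.5,0,0,0,0,-0.4, 70,-27,0,0,0,0,-0.4, 90,-35,0,0,0,0,-0.4, 103,-40.5,0,0,0,0,-0.4, 103,-40.5,0,0,0,0,-0.4, 103,-40.5,0,0,0,0,1, 103,-40.5,0,0,0,0,1, 103,-40.5,0,0,0,0,1, 103,-40.5,0,0,0,0,1, 103,-40.5,0,0,0,0,1]' 40
python3 - <<'E'
from h import *
o=r.get_obs();print(o['opening'],o['tool_pos'],o['wrist_force'])
im=r.read_camera('wrist'); cv2.imwrite('pics/w4.png',im[:,:,::-1])
E
```

```text
t: 5.8
tool_pos: [0.4544, -0.3522, 0.0072]
tcp_rot: [89.6, 70.0, 50.9]
wrist_force: [-0.3, -1.2, 6.3]
opening: 0.0333
0.03334283615685474 [ 0.45440078 -0.35223115  0.00723643] [-0.30913234 -1.17559424  6.25287383]
```

View pics/w4.png

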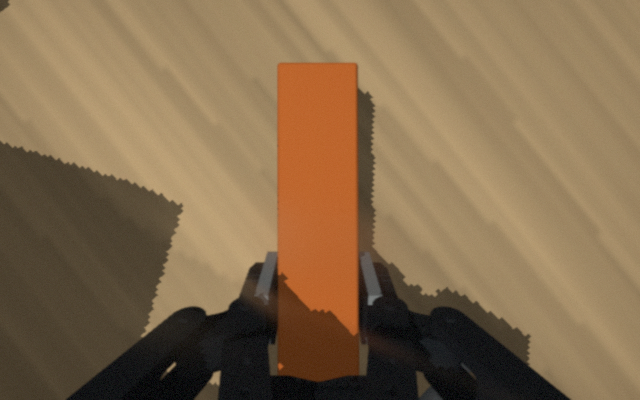

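Run:
```python
from h import *
o=r.get_obs();C=cam('wrist',o)
R0=Ro.from_euler('xyz',o['tcp_rot'],degrees=True).as_matrix()
a=onz(C,(278,63.5),.03);b=onz(C,(357,63.5),.03);print(a,b)
e=(a+b)/2; print('far end in tool',(R0.T@(e-o['tool_pos'])).round(4))
# caul yaw and centre
zt=R0[:,2]; yaw=np.degrees(np.arctan2(zt[1],zt[0])); yb=np.array([-np.sin(np.radians(yaw)),np.cos(np.radians(yaw)),0])
d=e-a; print('edge yaw',np.degrees(np.arctan2((b-a)[1],(b-a)[0])),'tool yaw',yaw)
cen=e-.07*yb; cen[2]=0; off=R0.T@(o['tool_pos']-cen); print('caul origin',cen,'tcp - origin in tool',off)
np.save('off.npy',off)
J=np.array([.6253,-.025,0]); jy=-1.0; c,s=np.cos(np.radians(jy)),np.sin(np.radians(jy)); jyv=np.array([-s,c,0])
F=frame(jy,20)
for ly,z in ((-.05,.13),(-.05,.096),(.012,.092),(.012,.065)):
    p=J+jyv*ly+[0,0,z]+F@off; print(ly,z,p.round(4)); rel(p,F)
```

```text
[ 0.49613724 -0.27290327  0.03      ] [ 0.52189589 -0.29351156  0.03      ]
far end in tool [ 0.0087  0.0905 -0.0005]
edge yaw -38.66166762215612 tool yaw -38.688727624494646
caul origin [ 0.46526033 -0.33784615  0.        ] tcp - origin in tool [-0.01296931 -0.014432    0.00057632]
-0.05 0.13 [ 0.6247 -0.093   0.1373]
shift [-16.9 334.6 -28.8] turn [-35.37  13.02   0.09]
-0.05 0.096 [ 0.6247 -0.093   0.1033]
shift [ 15.1 323.  -28.9] turn [-35.37  13.02   0.09]
0.012 0.092 [ 0.6258 -0.031   0.0993]
shift [ 35.5 367.8 -66.8] turn [-35.37  13.02   0.09]
0.012 0.065 [ 0.6258 -0.031   0.0723]
shift [ 60.9 358.6 -66.9] turn [-35.37  13.02   0.09]
```

```bash
python3 -m handwheel '[-40,14,0,0,0,0,1, -95,35,0,0,0,0,1, -150,55,0,0,0,0,1, -130,115,-6,-5,2,0,1, -105,175,-12,-13,5,0,1, -80,235,-18,-21,8,0,1, -60,295,-24,-29,11,0,1, -50,347,-29,-35.4,13,0,1, -50,347,-29,-35.4,13,0,1, -50,347,-29,-35.4,13,0,1, -50,347,-29,-35.4,13,0,1, -50,347,-29,-35.4,13,0,1]'
python3 - <<'E'
from h import *
o=r.get_obs(); im=r.read_camera('wrist'); cv2.imwrite('pics/w5.png',im[:,:,::-1])
print(o['opening'],o['tool_pos'],o['joint_pos'].round(1),o['qvel'].round(2)); np.save('w5.npy',np.r_[o['tool_pos'],o['tcp_rot']])
E
```

```text
t: 7.35
tool_pos: [0.6235, -0.093, 0.1712]
tcp_rot: [90.4, 70.0, 89.3]
wrist_force: [-0.8, -1.2, -0.0]
opening: 0.0332
0.033219323176148806 [ 0.6234808  -0.09296325  0.17115989] [-23.8  19.2  80.3  18.4  88.6 -24.4] [ 0.11 -0.06 -0.17  0.02 -0.09 -0.01]
```

View pics/w5.png

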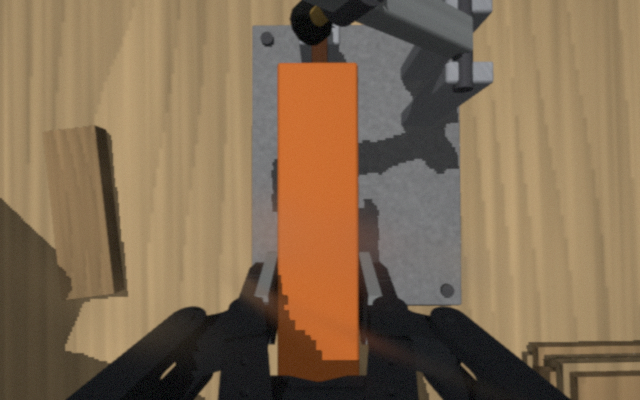

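Run:
```python
from h import *
p=np.load('w5.npy'); o=dict(tool_pos=p[:3],tcp_rot=p[3:]); C=cam('wrist',o); off=np.load('off.npy')
R0=Ro.from_euler('xyz',o['tcp_rot'],degrees=True).as_matrix(); print('tool yaw',np.degrees(np.arctan2(R0[1,2],R0[0,2])))
im=cv2.imread('pics/w5.png')
for row in (48,52,56,60): print(row,im[row,300:344].tolist()[::2])
print('caul origin',o['tool_pos']-R0@off)
for q in [(278,64),(357,64)]: print(onz(C,q,o['tool_pos'][2]-(R0@off)[2]+.03))
for n,q in dict(mp=(252,27),lm=(254,255),pm=(461,304)).items(): print('plate',n,onz(C,q,.012).round(4))
for u in (311,328): print(u,onz(C,(u,56),.085))
cv2.imwrite('pics/w5c.png',cv2.resize(im[0:110,230:390],None,fx=5,fy=5,interpolation=cv2.INTER_CUBIC))
```

```text
tool yaw -1.0922534609574064
48 [[75, 73, 72], [56, 54, 53], [61, 59, 58], [56, 54, 54], [58, 54, 53], [58, 57, 59], [33, 44, 67], [33, 48, 77], [27, 44, 75], [36, 53, 79], [26, 46, 76], [28, 44, 72], [28, 46, 74], [29, 43, 66], [51, 50, 50], [56, 54, 52], [56, 52, 55], [59, 56, 55], [58, 56, 54], [70, 67, 68], [115, 116, 114], [119, 117, 116]]
52 [[84, 84, 84], [55, 51, 50], [56, 53, 52], [57, 57, 54], [60, 59, 57], [54, 56, 56], [36, 46, 70], [31, 49, 76], [34, 47, 78], [22, 47, 72], [36, 50, 81], [29, 47, 75], [30, 47, 75], [31, 41, 65], [51, 50, 51], [56, 56, 54], [57, 56, 57], [54, 52, 52], [57, 56, 53], [60, 57, 58], [78, 77, 77], [109, 108, 107]]
56 [[99, 99, 96], [58, 57, 56], [53, 51, 52], [58, 56, 54], [58, 56, 56], [51, 48, 51], [38, 49, 74], [34, 49, 79], [25, 41, 71], [35, 52, 80], [28, 47, 73], [30, 48, 75], [30, 47, 78], [33, 46, 67], [54, 53, 56], [53, 52, 51], [57, 54, 52], [57, 57, 53], [57, 55, 55], [57, 57, 56], [59, 57, 57], [53, 52, 52]]
60 [[107, 106, 106], [59, 57, 57], [57, 54, 53], [55, 53, 51], [55, 51, 51], [53, 52, 53], [32, 41, 67], [28, 46, 74], [28, 48, 76], [32, 48, 76], [26, 45, 76], [29, 45, 73], [29, 47, 76], [31, 46, 69], [48, 48, 51], [59, 55, 53], [55, 55, 52], [52, 51, 51], [54, 53, 52], [55, 55, 58], [56, 56, 56], [57, 57, 58]]
caul origin [ 0.62323087 -0.07495394  0.16391971]
[ 0.60766859 -0.00434779  0.19391971]
[ 0.64066527 -0.00504401  0.19391971]
plate mp [0.5628 0.1083 0.012 ]
plate lm [ 0.561  -0.1106  0.012 ]
plate pm [ 0.7566 -0.1608  0.012 ]
311 [0.62001453 0.04680587 0.085     ]
328 [0.63264233 0.04653869 0.085     ]
```

View pics/w5c.png

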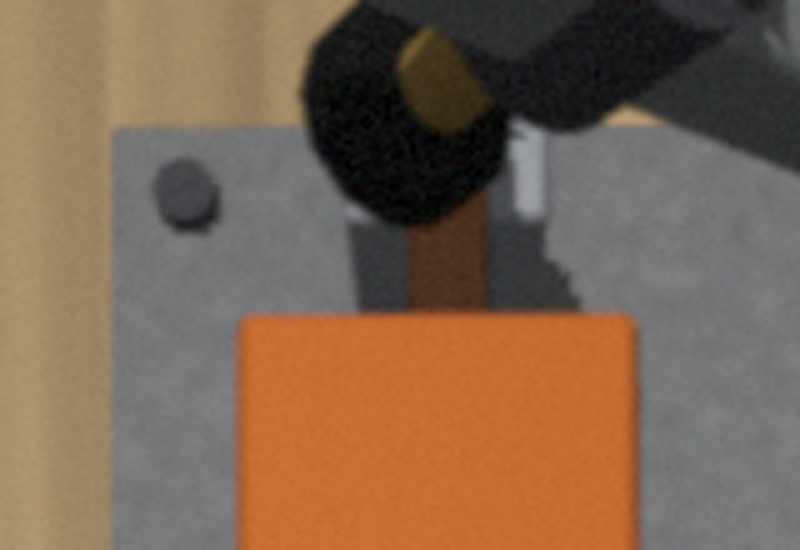

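```bash
python3 -m handwheel '[22,-8,0.5,0,0,0,1, 44,-16,1,0,0,0,1, 64.8,-23.6,1.1,0,0,0,1, 64.8,-23.6,1.1,0,0,0,1, 70,-9,1.1,0,0,0,1, 75.3,5.5,1.1,0,0,0,1, 80.6,20,1.1,0,0,0,1, 86,34.7,1.1,0,0,0,1, 86,34.7,1.1,0,0,0,1, 86,34.7,1.1,0,0,0,1]'
python3 - <<'E'
from h import *
o=r.get_obs(); im=r.read_camera('wrist'); cv2.imwrite('pics/w6.png',im[:,:,::-1])
for n in ('scene','side'):
    a=r.read_camera(n)[:,:,::-1]; x,y=(260,140) if n=='scene' else (270,140)
    cv2.imwrite(f'pics/{n}6.png',cv2.resize(a[y:y+130,x:x+140],None,fx=4,fy=4,interpolation=cv2.INTER_CUBIC))
R0=Ro.from_euler('xyz',o['tcp_rot'],degrees=True).as_matrix()
print(o['opening'],o['tool_pos'],o['tcp_rot'],'caul',o['tool_pos']-R0@np.load('off.npy'),o['wrist_force'])
E
```

```text
t: 8.65
tool_pos: [0.6261, -0.0297, 0.1025]
tcp_rot: [90.3, 70.0, 89.3]
wrist_force: [0.4, -1.0, -1.0]
opening: 0.0335
0.033529615222010756 [ 0.62612195 -0.02970329  0.10245168] [90.29044661 69.98980128 89.32827602] caul [ 0.62582987 -0.01169736  0.09520469] [ 0.40740268 -1.04078512 -0.97375427]
```

View pics/w6.png

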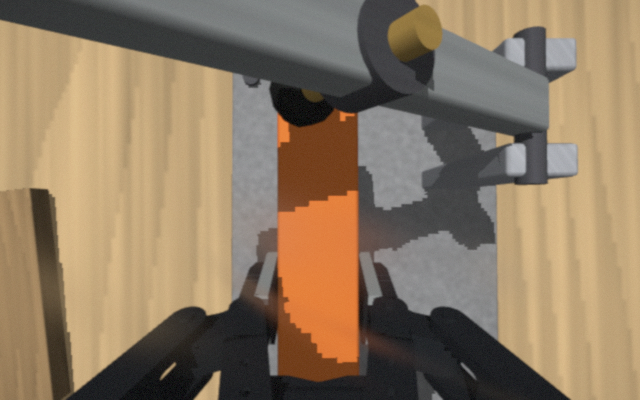

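View pics/scene6.png

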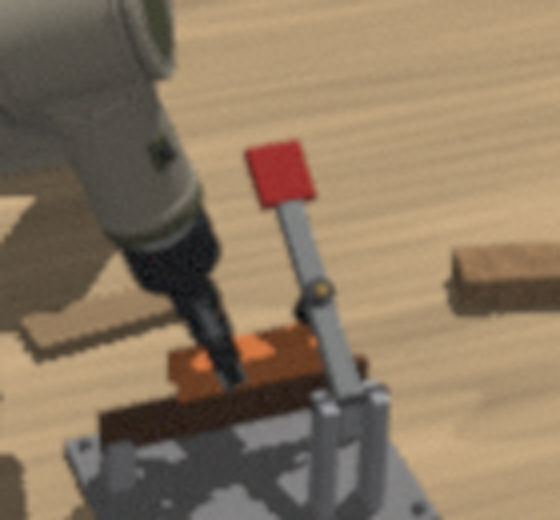

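View pics/side6.png

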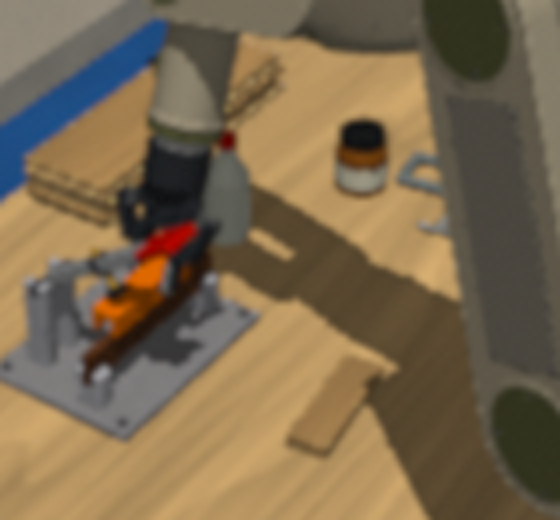

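Wrist view: the caul is under the foot (foot at ~(303,100), caul columns 278–358). It is over the strip and under the raised lever, so I lower it.

```bash
python3 -m handwheel '[9.4,-3.4,-0.3,0,0,0,1, 16,-5.8,-0.4,0,0,0,1, 22.6,-8.2,-0.4,0,0,0,1, 22.6,-8.2,-0.4,0,0,0,1]'
python3 -m handwheel '[2.8,-1,0,0,0,0,1, 5.6,-2.1,0,0,0,0,1, 5.6,-2.1,0,0,0,0,1, 5.6,-2.1,0,0,0,0,1]'
python3 - <<'E'
from h import *
o=r.get_obs()
R0=Ro.from_euler('xyz',o['tcp_rot'],degrees=True).as_matrix()
print(o['opening'],o['tool_pos'],'caul',o['tool_pos']-R0@np.load('off.npy'),o['wrist_force'])
E
```

```text
t: 9.3
tool_pos: [0.6249, -0.0294, 0.0771]
tcp_rot: [90.6, 69.9, 89.6]
wrist_force: [1.0, -0.3, -1.3]
opening: 0.0335
t: 9.8
tool_pos: [0.6256, -0.0297, 0.0724]
tcp_rot: [90.3, 70.0, 89.4]
wrist_force: [0.2, 0.1, -0.9]
opening: 0.0334
0.033435940449954855 [ 0.62557393 -0.02966576  0.07236721] caul [ 0.62528489 -0.01165747  0.06512596] [ 0.24480588  0.06863242 -0.92514559]
```

```bash
python3 -m handwheel '[1.4,-0.5,0,0,0,0,1, 1.4,-0.5,0,0,0,0,1]'
python3 -m handwheel '[0,0,0,0,0,0,0.2, 0,0,0,0,0,0,-0.2, 0,0,0,0,0,0,-0.35, 0,0,0,0,0,0,-0.35]'
python3 - <<'E'
from h import *
o=r.get_obs(); im=r.read_camera('wrist'); cv2.imwrite('pics/w7.png',im[:,:,::-1])
a=r.read_camera('scene')[:,:,::-1];x,y=(260,140)
cv2.imwrite(f'pics/scene7.png',cv2.resize(a[y:y+150,x:x+140],None,fx=4,fy=4,interpolation=cv2.INTER_CUBIC))
E
```

```text
t: 10.05
tool_pos: [0.6257, -0.0297, 0.0723]
tcp_rot: [90.3, 70.0, 89.3]
wrist_force: [-6.0, -0.1, 9.5]
opening: 0.0337
t: 10.55
tool_pos: [0.6255, -0.0296, 0.0707]
tcp_rot: [90.4, 70.0, 89.4]
wrist_force: [0.3, 0.4, -0.0]
opening: 0.0577
```

View pics/w7.png

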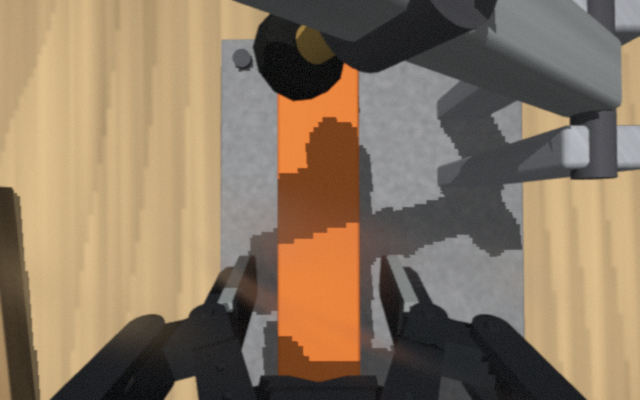

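View pics/scene7.png

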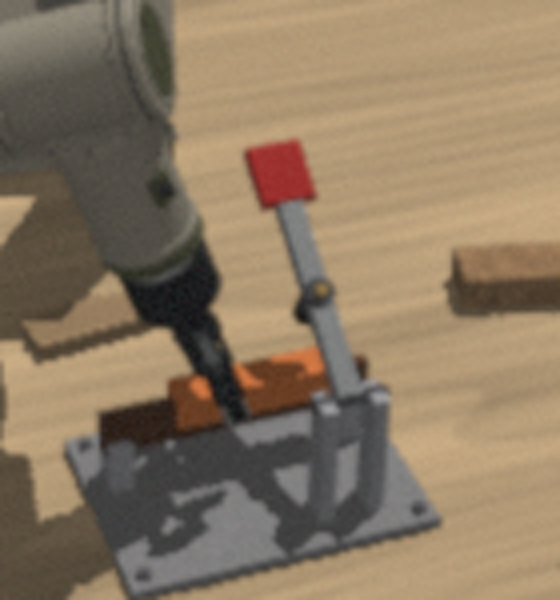

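```bash
python3 -m handwheel '[-20,0,0,0,0,0,-0.35, -50,0,0,0,0,0,-0.35, -100,0,0,0,0,0,-0.2, -150,0,0,0,0,0,0, -210,0,0,0,0,0,1, -210,0,0,0,0,0,1, -210,0,0,0,0,0,1, -210,0,0,0,0,0,1]'
python3 - <<'E'
from h import *
o=r.get_obs(); im=r.read_camera('wrist'); cv2.imwrite('pics/w8.png',im[:,:,::-1])
np.save('w8.npy',np.r_[o['tool_pos'],o['tcp_rot']])
C=cam('wrist',o)
m=orange(im)
for c in cv2.findContours(m,cv2.RETR_EXTERNAL,cv2.CHAIN_APPROX_NONE)[0]:
    if cv2.contourArea(c)<900: continue
    P=np.array([onz(C,p,.095)[:2] for p in c[:,0]]).astype(np.float32)
    print('rect z=.095',cv2.minAreaRect(P))
E
```

```text
t: 11.65
tool_pos: [0.6241, -0.1012, 0.2668]
tcp_rot: [90.7, 69.9, 89.7]
wrist_force: [-0.2, -0.4, -0.1]
opening: -0.0002
rect z=.095 ((0.6250462532043457, -0.012936435639858246), (0.13463935256004333, 0.0337902270257473), 88.93522644042969)
```

View pics/w8.png

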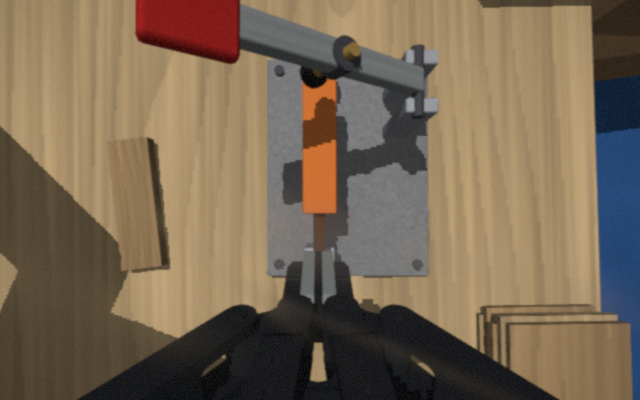

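```bash
cat >> h.py <<'E'
J0=np.array([.6252,-.0245]); JY=-1.0
def jw(p):
    c,s=np.cos(np.radians(JY)),np.sin(np.radians(JY)); return np.array([J0[0]+c*p[0]-s*p[1],J0[1]+s*p[0]+c*p[1],p[2]])
def pad(a,l=.2,h=.01): return jw([.09-l*np.cos(a)+h*np.sin(a),.065,.123+l*np.sin(a)+h*np.cos(a)])
E
python3 - <<'E'
from h import *
F=frame(-1,0); p=pad(.6); print(p,pad(0))
rel(p+[0,0,.06],F)
C=cam('wrist',dict(tool_pos=np.load('w8.npy')[:3],tcp_rot=np.load('w8.npy')[3:]))
print('paddle proj in w8',proj(C,np.array([pad(.6,.172),pad(.6,.228),p])).round(0))
print(onz(C,(303,213),.095),onz(C,(337,213),.095))
E
```

```text
[0.55692428 0.04170166 0.24418185] [0.51635116 0.04240986 0.133     ]
shift [ 13.6 145.8 -69.6] turn [ 1.000e-02 -2.700e-01 -2.009e+01]
paddle proj in w8 [[243.  18.]
 [138. -16.]
 [195.   3.]]
[ 0.60798354 -0.07996175  0.095     ] [ 0.64167853 -0.08055356  0.095     ]
```

```bash
python3 -m handwheel '[-40,10,-5,0,0,-5,1, -30,60,-30,0,0,-12,1, 0,110,-55,0,0,-20,1, 13.6,146,-69.6,0,0,-20.1,1, 13.6,146,-69.6,0,0,-20.1,1, 13.6,146,-69.6,0,0,-20.1,1]'
python3 - <<'E'
from h import *
o=r.get_obs(); im=r.read_camera('wrist'); cv2.imwrite('pics/w9.png',im[:,:,::-1])
a=r.read_camera('side')[:,:,::-1];x,y=(250,100)
cv2.imwrite(f'pics/side9.png',cv2.resize(a[y:y+170,x:x+160],None,fx=3.5,fy=3.5,interpolation=cv2.INTER_CUBIC))
F=frame(-1,0); print(o['tool_pos'],o['tcp_rot'],o['joint_pos'].round(1))
for a in (.6,.5,.4,.3,.2,.1,.05,0): print(a,end=' ');rel(pad(a),F)
E
```

```text
t: 12.45
tool_pos: [0.5575, 0.0412, 0.3048]
tcp_rot: [-154.1, 89.8, -155.1]
wrist_force: [0.3, 0.0, 0.5]
opening: -0.0001
[0.55748758 0.04124803 0.30481944] [-154.13110887   89.80494788 -155.05471326] [-1.   0.2 85.3 -0.1 94.7 -0.1]
0.6 shift [60.8  1.6 -0.8] turn [-0.05 -0.16  0.08]
0.5 shift [ 77.3   1.6 -12.1] turn [-0.05 -0.16  0.08]
0.4 shift [ 94.9   1.7 -21.6] turn [-0.05 -0.16  0.08]
0.3 shift [113.4   1.7 -29.3] turn [-0.05 -0.16  0.08]
0.2 shift [132.5   1.7 -35.2] turn [-0.05 -0.16  0.08]
0.1 shift [152.1   1.7 -39.1] turn [-0.05 -0.16  0.08]
0.05 shift [162.1   1.7 -40.3] turn [-0.05 -0.16  0.08]
0 shift [172.1   1.8 -41.1] turn [-0.05 -0.16  0.08]
```

View pics/w9.png

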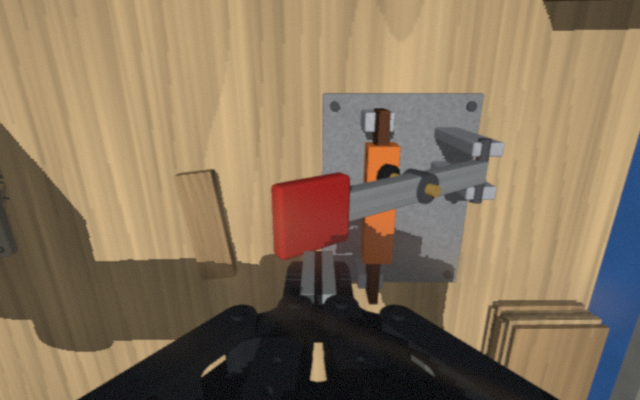

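View pics/side9.png

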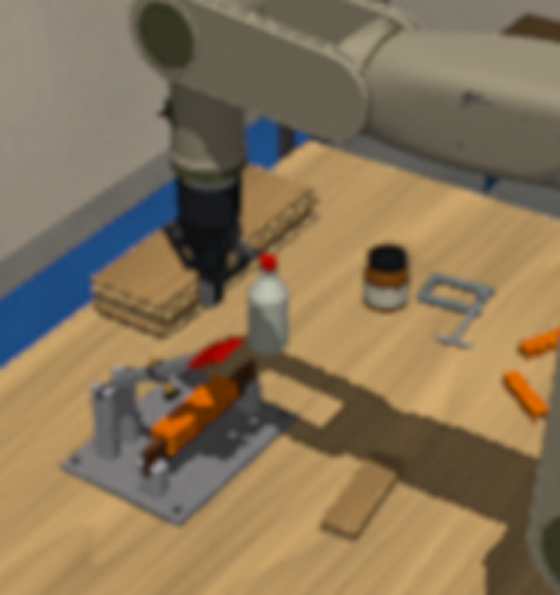

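```bash
python3 -m handwheel '[30,1,0,0,0,0,1, 50,1.6,-0.8,0,0,0,1, 60.8,1.6,-0.8,0,0,0,1, 69,1.6,-6.5,0,0,0,1, 77.3,1.6,-12.1,0,0,0,1, 86,1.6,-17,0,0,0,1, 95,1.7,-21.6,0,0,0,1, 104,1.7,-25.5,0,0,0,1, 113.4,1.7,-29.3,0,0,0,1]'
python3 - <<'E'
from h import *
o=r.get_obs(); print(o['tool_pos'],o['wrist_force'])
for n,x,y in (('scene',260,140),('side',270,140)):
    a=r.read_camera(n)[:,:,::-1]
    cv2.imwrite(f'pics/{n}10.png',cv2.resize(a[y:y+150,x:x+140],None,fx=4,fy=4,interpolation=cv2.INTER_CUBIC))
F=frame(-1,0)
for a in (.3,.2,.1,.05,0): print(a,end=' ');rel(pad(a),F)
E
```

```text
t: 13.68
tool_pos: [0.5281, 0.0435, 0.1918]
tcp_rot: [-138.9, 89.9, -139.8]
wrist_force: [3.6, -1.0, 3.5]
opening: -0.0002
[0.52805672 0.04345977 0.19177739] [ 3.59171423 -1.04975254  3.51763569]
0.3 shift [-0.9 -1.4  1. ] turn [ 0.04 -0.22  0.06]
0.2 shift [18.2 -1.3 -4.8] turn [ 0.04 -0.22  0.06]
0.1 shift [37.9 -1.3 -8.7] turn [ 0.04 -0.22  0.06]
0.05 shift [47.8 -1.3 -9.9] turn [ 0.04 -0.22  0.06]
0 shift [ 57.8  -1.3 -10.6] turn [ 0.04 -0.22  0.06]
```

View pics/scene10.png

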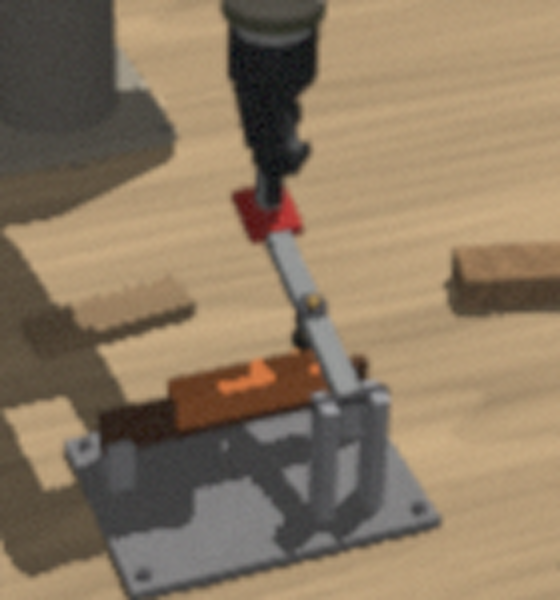

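View pics/side10.png

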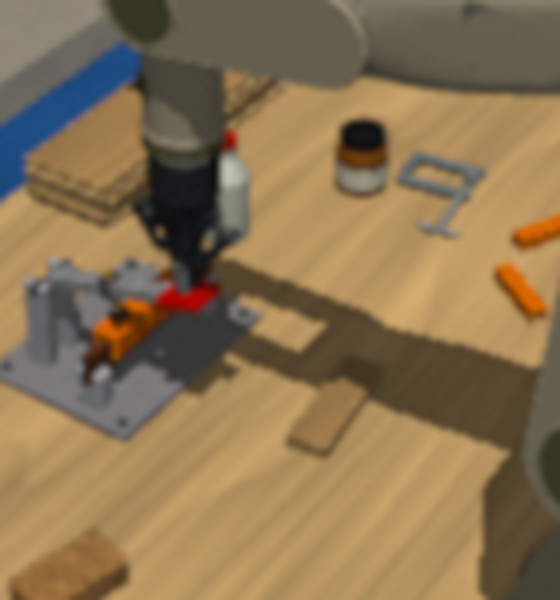

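Contact is centred on the paddle with about 5 N. I continue to level.

```bash
python3 -m handwheel '[10,0,-2,0,0,0,1, 18.5,-0.5,-4,0,0,0,1, 28,-1,-6.5,0,0,0,1, 38,-1,-8.2,0,0,0,1, 48,-1,-9.5,0,0,0,1, 58,-1,-10.3,0,0,0,1, 58,-1,-10.3,0,0,0,1, 58,-1,-10.3,0,0,0,1, 58,-1,-10.3,0,0,0,1]'
python3 - <<'E'
from h import *
o=r.get_obs(); print(o['tool_pos'],o['wrist_force'])
im=r.read_camera('wrist'); cv2.imwrite('pics/w11.png',im[:,:,::-1])
for n,x,y in (('scene',260,140),('side',270,140)):
    a=r.read_camera(n)[:,:,::-1]
    cv2.imwrite(f'pics/{n}11.png',cv2.resize(a[y:y+150,x:x+140],None,fx=4,fy=4,interpolation=cv2.INTER_CUBIC))
    C=cam(n)
    for a in (0.05,0,-.05): print(n,a,((proj(C,np.array([pad(a,.228),pad(a,.1,.008)]))-[x,y])*4).round(0).tolist())
E
```

```text
t: 14.9
tool_pos: [0.5177, 0.0433, 0.1347]
tcp_rot: [-175.9, 89.9, -176.9]
wrist_force: [-3.8, 3.5, 9.9]
opening: -0.0001
[0.5176701 0.0432595 0.134655 ] [-3.79640985  3.46599532  9.85442161]
scene 0.05 [[250.0, 225.0], [302.0, 313.0]]
scene 0 [[250.0, 235.0], [302.0, 318.0]]
scene -0.05 [[249.0, 245.0], [302.0, 322.0]]
side 0.05 [[216.0, 334.0], [121.0, 298.0]]
side 0 [[217.0, 342.0], [122.0, 301.0]]
side -0.05 [[217.0, 351.0], [122.0, 305.0]]
```

View pics/scene11.png

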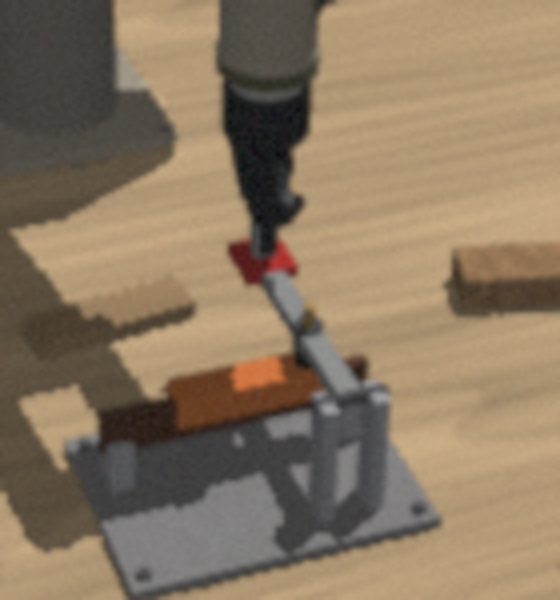

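View pics/side11.png

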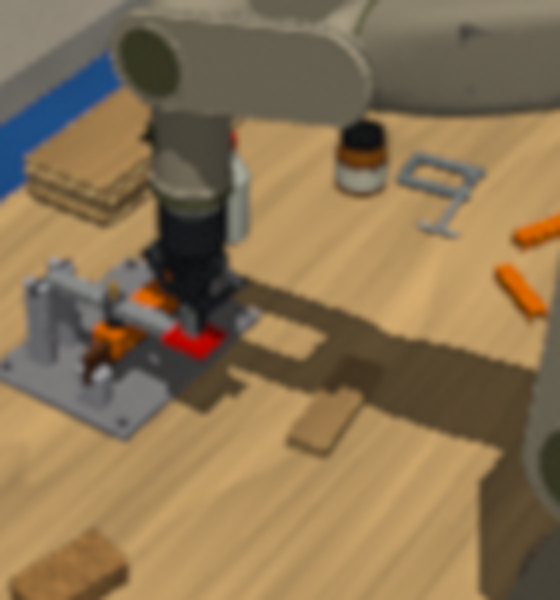

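View pics/w11.png

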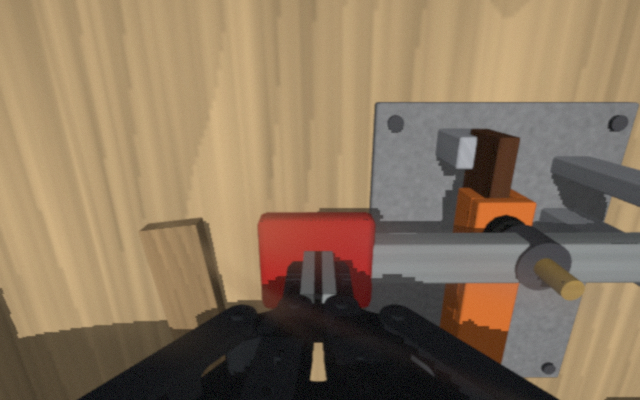

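```bash
python3 -m handwheel '[2,0,0,0,0,0,1, 2,0,0,0,0,0,1, 2,0,0,0,0,0,1, 2,0,0,0,0,0,1]'
python3 - <<'E'
from h import *
o=r.get_obs(); print(o['tool_pos'],o['wrist_force'])
x,y=260,140; C=cam('scene'); a=r.read_camera('scene')
m=cv2.inRange(cv2.cvtColor(a,cv2.COLOR_RGB2HSV),(172,120,60),(180,255,255))|cv2.inRange(cv2.cvtColor(a,cv2.COLOR_RGB2HSV),(0,150,60),(3,255,255))
m[:, :300]=0;m[:,350:]=0
c=max(cv2.findContours(m,0,1)[0],key=cv2.contourArea);print(cv2.boundingRect(c))
def corner(a): 
    P=[]
    for l in(.172,.228):
        for s in(-.025,.025):
            p=[.09-l*np.cos(a)+.01*np.sin(a),.065+s,.123+l*np.sin(a)+.01*np.cos(a)]; P.append(jw(p))
    q=proj(C,np.array(P)); return q.min(0).round(1),q.max(0).round(1)
for t in(.1,.05,0,-.05,-.1): print(t,corner(t))
im=r.read_camera('wrist'); cv2.imwrite('pics/w12.png',im[:,:,::-1])
E
```

```text
t: 15.55
tool_pos: [0.5176, 0.0432, 0.1328]
tcp_rot: [-174.7, 89.9, -175.7]
wrist_force: [-4.3, 3.6, 11.7]
opening: 0.0001
[0.51762269 0.04324779 0.13281481] [-4.28570496  3.582766   11.68926632]
(318, 201, 16, 10)
0.1 (array([316.1, 192.5]), array([335. , 204.9]))
0.05 (array([315.9, 195. ]), array([334.8, 206.7]))
0 (array([315.8, 197.5]), array([334.7, 208.6]))
-0.05 (array([315.8, 200.1]), array([334.6, 210.6]))
-0.1 (array([315.8, 202.7]), array([334.5, 212.6]))
```

View pics/w12.png

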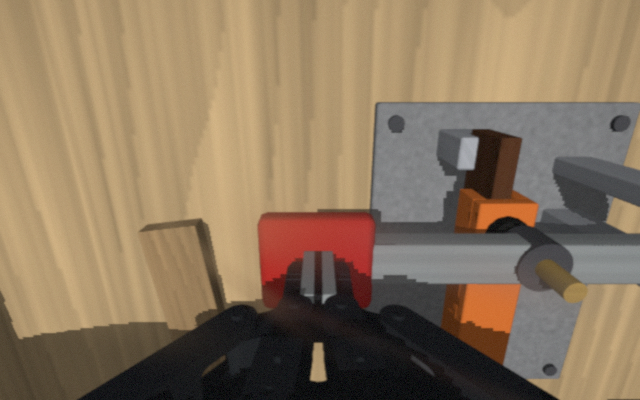

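Run:
```python
from h import *
C=cam('scene'); im=cv2.cvtColor(cv2.imread('pics/scene0.png'),cv2.COLOR_BGR2HSV)
m=cv2.inRange(im,(172,120,60),(180,255,255))|cv2.inRange(im,(0,150,60),(3,255,255)); m[:,:300]=0;m[:,350:]=0
c=max(cv2.findContours(m,0,1)[0],key=cv2.contourArea);print(cv2.boundingRect(c))
for a in(.65,.6,.55):
    q=proj(C,np.array([jw([.09-l*np.cos(a)+.01*np.sin(a),.065+s,.123+l*np.sin(a)+.01*np.cos(a)]) for l in(.172,.228) for s in(-.025,.025)])); print(a,q.min(0).round(1),q.max(0).round(1))
C=cam('wrist')
for a in (.05,0,-.05): print(a,proj(C,np.array([jw([.09-l*np.cos(a)+.01*np.sin(a),.065+.025,.123+l*np.sin(a)+.01*np.cos(a)]) for l in(.172,.228)])).round(1).tolist())
```

```text
(322, 176, 16, 16)
0.65 [321.4 172.2] [340.  190.2]
0.6 [320.6 173.4] [339.3 191. ]
0.55 [319.9 174.8] [338.7 192. ]
0.05 [[383.7, 227.4], [253.2, 230.0]]
0 [[378.7, 219.7], [256.1, 219.6]]
-0.05 [[375.1, 212.8], [259.7, 210.6]]
```

Run:
```python
from h import *
im=cv2.GaussianBlur(cv2.cvtColor(cv2.imread('pics/w12.png'),cv2.COLOR_BGR2GRAY),(5,3),0).astype(float)
C=cam('wrist')
for col in (385,410,440,600,630):
    g=np.diff(im[210:300,col-2:col+3].mean(1)); k=np.argsort(-abs(g))[:6]; print(col,sorted([(int(i)+210,int(g[i])) for i in k]))
for a in (.05,.02,0,-.02,-.05,-.1):
    out=[]
    for s in(.011,-.011):
        q=proj(C,np.array([jw([.09-l*np.cos(a)+.008*np.sin(a),.065+s,.123+l*np.sin(a)+.008*np.cos(a)]) for l in np.linspace(.0,.172,60)]))
        q=q[np.argsort(q[:,0])]; out.append([np.interp(c,q[:,0],q[:,1]).round(1) for c in(385,440,600,630)])
    print(a,out, (np.array(out[1])-out[0]).round(1))
```

```text
385 [(221, -21), (222, -14), (244, 16), (245, 15), (274, -22), (275, -16)]
410 [(220, -16), (221, -24), (222, -16), (277, -14), (278, -23), (279, -17)]
440 [(220, -20), (221, -15), (244, 13), (282, -21), (283, -23), (284, -14)]
600 [(233, 5), (243, 8), (244, 15), (245, 16), (246, 9), (284, 8)]
630 [(231, -14), (232, -26), (233, -25), (244, 15), (245, 15), (284, 12)]
0.05 [[np.float64(253.9), np.float64(252.6), np.float64(248.9), np.float64(248.2)], [np.float64(295.2), np.float64(293.6), np.float64(289.0), np.float64(288.1)]] [41.3 41.  40.1 39.9]
0.02 [[np.float64(248.6), np.float64(248.1), np.float64(246.8), np.float64(246.5)], [np.float64(289.0), np.float64(288.4), np.float64(286.7), np.float64(286.4)]] [40.4 40.3 39.9 39.9]
0 [[np.float64(245.3), np.float64(245.3), np.float64(245.5), np.float64(245.5)], [np.float64(285.1), np.float64(285.1), np.float64(285.3), np.float64(285.4)]] [39.8 39.8 39.8 39.9]
-0.02 [[np.float64(242.1), np.float64(242.7), np.float64(244.2), np.float64(244.5)], [np.float64(281.4), np.float64(282.0), np.float64(284.0), np.float64(284.4)]] [39.3 39.3 39.8 39.9]
-0.05 [[np.float64(237.7), np.float64(238.9), np.float64(242.5), np.float64(243.2)], [np.float64(276.1), np.float64(277.6), np.float64(282.1), np.float64(282.9)]] [38.4 38.7 39.6 39.7]
-0.1 [[np.float64(230.8), np.float64(233.1), np.float64(239.8), np.float64(241.1)], [np.float64(267.9), np.float64(270.8), np.float64(279.2), np.float64(280.8)]] [37.1 37.7 39.4 39.7]
```

The top edge of the bar is straight at rows 244.5 to 245 across columns 385–630. The prediction for level is 245.3 to 245.5, so the lever is level to within about 0.01 rad. I hand in.

Run:
```python
from rig import r
print(r.job_done()); o=r.get_obs(); print(o['t'],o['tool_pos'],o['wrist_force'])
```

```text
the job is handed in; nothing more can be done
None
the job is handed in; nothing more can be done
```

I put the largest orange channel (measured about 139 × 34 mm) slot down over the strip and let go of it. Then I pushed the red paddle down to level with the shut fingers and handed the job in at about t = 15.7 s, still holding it there.

**Caul:** Before the push it lay on the strip, its top edges measuring full width at the seated height. It was within about 1 mm of the strip line, at a yaw of –1.1° against –1° for the jig. It reached to about y = +84 mm in the jig frame, past the foot. After the push, the wrist picture showed the foot on the caul.

**Lever:** The wrist camera showed the bar level to about 0.01 rad. The TCP was at 132.8 mm, against 133 mm for level, with 11.7 N of vertical push, close to the 11 N expected.

**Disagreement:** The coarser paddle outlines, in the scene picture and in the wrist view (rounded paddle edges), hinted at 0.02 to 0.05 rad past level. I trusted the bar edge instead.

**Not checked:** I did not measure the bystanders again at the end. I felt no unexpected contact, and they looked in place in the pictures I viewed.

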